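Run along the vial stoppers and seat them

TASK

With the closed fingertips, run along the row of five vials in the aluminium rack, starting at the orange stopper and taking each in turn to the far end, and press every half-seated stopper gently down until it is fully home. Make it one pass: stay close over the row (fingertips within about 3 cm of the stoppers) from the first stopper until the last is home, then move clear. Do not lift the rack or shove it out of place, and leave the amber bottle, the small tube and the timer undisturbed.

Things in the scene. Friction and masses are not known exactly. Their poses are not given: they have to be found in the camera images.
- rack: Loose aluminium vial rack, 170 x 50 mm and 40 mm high, 0.5 to 0.9 kg, standing free on the worktop, any way round. Origin: centre of its underside. x runs along the row of five vials, from the orange stopper towards the last one; y across the row; z up. Vial necks (19 mm across) stand 6 mm above the rack's top, at x = -60, -30, 0, 30 and 60 mm, y = 0; each carries a stopper.
- top1 (a point): Centre of the flat top of the orange stopper (first), an orange disc 18 mm across and 4 mm thick. It lies 50 mm above the worktop when the stopper is home, up to 56 mm when it is not.
- stopper1 (a joint): How far the orange stopper (first) is pushed in, m: 0 is fully raised, 0.006 fully home with its disc resting on the vial neck (a hard stop). Moves straight down; resists with about 4 N and stays where it is left. Starts between 0 and 0.002.
- top2 (a point): Centre of the flat top of the second stopper, next to the orange one, a grey disc 18 mm across and 4 mm thick. It lies 50 mm above the worktop when the stopper is home, up to 56 mm when it is not.
- stopper2 (a joint): How far the second stopper, next to the orange one is pushed in, m: 0 is fully raised, 0.006 fully home with its disc resting on the vial neck (a hard stop). Moves straight down; resists with about 4 N and stays where it is left. Starts between 0 and 0.002.
- top3 (a point): Centre of the flat top of the third (middle) stopper, a grey disc 18 mm across and 4 mm thick. It lies 50 mm above the worktop when the stopper is home, up to 56 mm when it is not.
- stopper3 (a joint): How far the third (middle) stopper is pushed in, m: 0 is fully raised, 0.006 fully home with its disc resting on the vial neck (a hard stop). Moves straight down; resists with about 4 N and stays where it is left. Starts between 0 and 0.002.
- top4 (a point): Centre of the flat top of the fourth stopper, a grey disc 18 mm across and 4 mm thick. It lies 50 mm above the worktop when the stopper is home, up to 56 mm when it is not.
- stopper4 (a joint): How far the fourth stopper is pushed in, m: 0 is fully raised, 0.006 fully home with its disc resting on the vial neck (a hard stop). Moves straight down; resists with about 4 N and stays where it is left. Starts between 0 and 0.002.
- top5 (a point): Centre of the flat top of the fifth (last) stopper, a grey disc 18 mm across and 4 mm thick. It lies 50 mm above the worktop when the stopper is home, up to 56 mm when it is not.
- stopper5 (a joint): How far the fifth (last) stopper is pushed in, m: 0 is fully raised, 0.006 fully home with its disc resting on the vial neck (a hard stop). Moves straight down; resists with about 4 N and stays where it is left. Starts between 0 and 0.002.
- amber_bottle: Loose amber reagent bottle with black cap, 46 mm across, 88 mm high, standing about 100 mm beside the row (a bystander). Origin: centre of its underside.
- tube: Loose small clear screw-cap sample tube, 13 mm across, 49 mm high, standing about 85 mm beside the row, on the other side from the bottle (a bystander). Origin: centre of its underside.
- timer: Loose white bench timer lying on its back, 75 x 75 x 17 mm, its centre about 105 mm beside the row, on the tube's side (a bystander). Origin: centre of its underside.
Things that resemble listed ones, but are neither listed nor needed, are in the scene too. Leave any blue look-alike of the rack alone.

How it is judged:
On the way, in this order (a step that is already met when the one before it is completed fails the run):
1. the orange stopper (first) is pressed home (within 1 mm) (value of joint stopper1 above 0.005 m), for 0.1 s.
2. the second stopper, next to the orange one is pressed home (within 1 mm) (value of joint stopper2 above 0.005 m), for 0.1 s.
3. the third (middle) stopper is pressed home (within 1 mm) (value of joint stopper3 above 0.005 m), for 0.1 s.
4. the fourth stopper is pressed home (within 1 mm) (value of joint stopper4 above 0.005 m), for 0.1 s.
5. the fifth (last) stopper is pressed home (within 1 mm) (value of joint stopper5 above 0.005 m), for 0.1 s.
At the end, for the whole second after the job is handed in: All five stoppers are within 1 mm of fully home; the rack stands flat and at rest on the worktop within 30 mm of where it stood; the bottle, tube and timer are within 20 mm of where they stood (value of joint each of stopper1, stopper2, stopper3, stopper4, stopper5 above 0.005 m and height (world z) of rack below 0.004 m and angle between rack's own z axis and vertical below 0.05 rad and linear speed of rack below 0.02 m/s and distance of rack from where it was at the start of the episode below 0.03 m and distance of each of amber_bottle, tube, timer from where it was at the start of the episode below 0.02 m); the robot touches nothing.
It fails at once if between the first stopper going home and the last, the fingertips leave the row (more than about 40 mm above the raised stoppers or 50 mm to the side) (value of joint stopper1 above 0.005 m and not (value of joint stopper5 above 0.005 m) and (z of the grasp point in the frame of rack above 0.115 m or y of the grasp point in the frame of rack above 0.05 m or y of the grasp point in the frame of rack below -0.05 m)).
It fails at once if the rack is lifted or tipped (height (world z) of rack above 0.006 m or angle between rack's own z axis and vertical above 0.1 rad).
It fails at once if the rack is shoved more than 30 mm (distance of rack from where it was at the start of the episode above 0.03 m).
It fails at once if the rack or a stopper is pressed harder than 45 N (contact force between any of the arm, the fingers and rack above 45 N).
It fails at once if the bottle, tube or timer is lifted, knocked over or moved more than 20 mm (distance of any of amber_bottle, tube, timer from where it was at the start of the episode above 0.02 m or angle between any of amber_bottle, tube, timer's own z axis and vertical above 0.3 rad).
It also fails if it takes over 45 s, if anything falls off the work surface, if the arm or the gripper's body presses on something with over 40 N, if the wrist force passes 120 N, or if a joint passes its speed limit or range.

ROBOT

A 7-joint arm with a two-finger parallel gripper is mounted at the origin on a cart in front of the work surface, level with it; the furniture and walls round the work are solid. World frame = base frame: x ahead of the robot, y to its left, z up, the work surface at z = 0. Lengths are in m, angles in rad, forces in N, time in s.
With the tool pointing down it reaches from about 0.425 to 1.025 m from the base axis. Payload 9.4 kg.
Tool frame: the origin (TCP) lies midway between the tips of the shut fingers; the grasp point (between the pads) lies 19 mm behind it; z points along the fingers, y is the line along which they close (so a half turn about z gives the same grasp; the last joint's range is limited). The gripper opens to 93 mm and grips with 3 to 60 N. Pads are 15 mm wide; open, the fingers measure 128 mm over their backs; the gripper's body (75 mm by 188 mm) begins 65 mm behind the grasp point.
Start: joints at [1.093, 0.599, -0.003, 1.599, 0.002, 0.943, -0.08], TCP at [0.283, -0.668, 0.219] pointing down, gripper open.
Joint ranges: [-2.57, 2.57], [-0.35, 1.97], [-1.29, 1.29], [0.11, 2.56], [-1.05, 4.19], [0.11, 1.86], [-2.63, 2.63]. Speed limits (rad/s): [2.22, 2.22, 3.01, 3.01, 3.14, 3.14, 3.14].

INTERFACE

Orientations are given as a unit quaternion [w, x, y, z].
In Python, from workcell import telemetry, vision, finish_job gives the robot as it stands. The module is installed in compiled form; this text tells all that it offers.
- The arm moves only by the tool servo_tool, never from a script. Its argument "rows" is a list of rows, each a list of 3 entries, a list of its own where there are three numbers: the gripper's target within -1 to 1 (shut at 1, half-way at 0, fully open at -1), then the shift along the tool's x, y, z in mm, then the turn about the tool's z in rad. In form: [[jaw, [dx, dy, dz], twist], ...]. A call has 1 to 12 rows; each row shifts and turns the commanded pose from where the row before left it, along the tool's axes as they then stand; what a row does not reach is not made up. A row lasts 1/10 s, in which the tool goes at most 50 mm and 8.59 degrees, less where a joint would pass 70% of its speed; a pose out of reach is approached as far as the arm can. A call with a gripper value outside its range is refused whole. The fingers move at their own pace and stop on an object; the grip force is fixed at half the most. Time passes only in rows, so rows that do not move let the fingers close. It gives the time, the measured TCP pose, the force, the opening and the grip force at its end, in the units of the state.
- telemetry.observe(): the state, without advancing time (a new reading comes with each control period).
- vision.read_camera(name): name is "scene" or "top" or "wrist"; returns the picture (400x640x3 uint8, red, green, blue); there is no depth.
- vision.calibration(name): a dict with "intrinsics" (3x3 intrinsics, pixels), "camera_from_world" (4x4, takes a point from world to camera coordinates). Camera axes: x right, y down, z forward; pixel columns grow to the right and rows downward; lengths in m; the calibration is good to about 2 mm. A picture is of the moment at which its call begins: read the wrist's pose just before it. calibration takes no time and is no camera call; for the wrist camera it gives the pose at the moment of the call.
- finish_job(): hands the job in; it is judged then, once.
Trained networks look in the newest picture that a camera, given by its name, has taken for a name from the list of things; names that differ only in an ending like _2 or _b are one class to them, and where a whole thing is asked for, a point or a joint stands for the part that bears it (a point fixed in the world has none). Each returns a list of dicts, best first, with "p" (0 to 1); they miss things now and then, are a little off and sometimes report something else, mostly with a low value. They report only what shows in the picture. A call takes as long as a camera call. They do not tell look-alikes from the thing itself.
- vision.look_for(camera, thing): "rect" ([left, top, right, bottom] in pixels, round what is visible of it).
The state is a dict: "time_s": time; "qpos": joint angles; "qd": joint speeds; "joint_efforts": joint torques, N m; "tool_pos": TCP position; "ee_rot": TCP orientation; "force": force on the tool from outside, world axes, zero at the start; "moment": the same for the moment, N m; "finger_gap": opening from 0.0 (shut) to 1.0 (fully open); "gripper_force": force on a finger pad.
Only numpy, scipy, OpenCV 4.12 (cv2) and the standard library are available. Lean on these libraries where they do the work, as an engineer would, in place of code of your own. Each camera call takes 0.05 s, during which the arm holds its last target. There are 200 camera calls.

## Working session

There is one attempt and no reset: what is moved stays moved. The work goes in short steps, Python scripts to look and compute and a tool call to move; the robot and the scene stay as the last step left them, time stands still between calls to the robot, and variables do not carry over. Pictures are saved under pics/ and viewed, at most 10 in all, crops included, and the job is handed in when it is done.

Besides the shell and the picture viewer there is one more tool, called after ">>>" by a JSON object that holds its "api" and its "payload", one argument or row to a line. servo_tool: Moves the arm, as the interface text tells. Its arguments: {"type":"object","properties":{"rows":{"type":"array"}},"required":["rows"]}

```bash
mkdir -p pics; python3 - <<'E'
from workcell import telemetry, vision
import cv2
s=telemetry.observe();print(s['time_s'],s['tool_pos'],s['ee_rot'])
for c in("top","scene"):
    im=vision.read_camera(c);cv2.imwrite(f"pics/{c}0.png",im[:,:,::-1])
    for t in("rack","top1","amber_bottle","tube","timer"):
        print(c,t,[( [round(x) for x in d['rect']],round(d['p'],2)) for d in vision.look_for(c,t)[:4]])
E
```

```text
0.0 [ 0.28262545 -0.66711409  0.21777325] [-7.51498646e-04  9.79985472e-01  1.99067479e-01 -2.18256325e-04]
top rack [([191, 116, 230, 204], 0.97), ([269, 220, 360, 247], 0.79), ([402, 164, 436, 250], 0.7), ([278, 169, 301, 199], 0.26)]
top top1 [([203, 135, 213, 147], 0.63), ([278, 226, 286, 235], 0.53), ([415, 170, 420, 178], 0.51), ([420, 218, 425, 225], 0.46)]
top amber_bottle [([280, 169, 303, 198], 0.86)]
top tube []
top timer [([325, 271, 361, 301], 0.78)]
scene rack [([172, 204, 233, 271], 0.89), ([295, 204, 384, 261], 0.75), ([363, 171, 438, 221], 0.62)]
scene top1 [([209, 229, 216, 237], 0.66), ([403, 184, 414, 190], 0.56), ([378, 173, 384, 178], 0.53), ([186, 205, 193, 216], 0.52)]
scene amber_bottle [([278, 185, 301, 234], 0.84), ([362, 208, 368, 208], 0.48)]
scene tube [([349, 248, 357, 271], 0.5)]
scene timer [([380, 237, 418, 270], 0.81), ([312, 222, 319, 230], 0.42)]
```

View pics/top0.png

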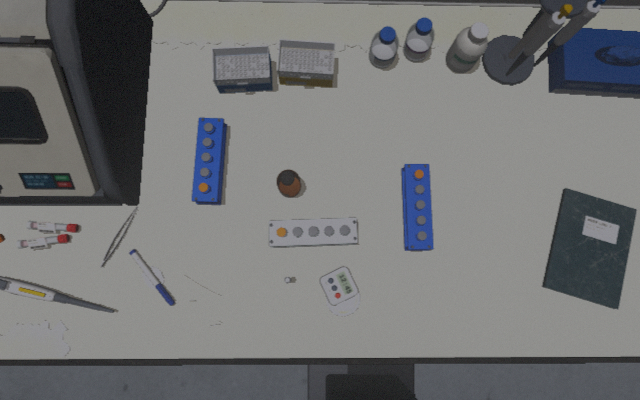

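The top view shows the aluminium rack at about (313,232), with the orange stopper at (282,232) and the last at (345,231). The bottle is above it, the tube and timer are below, and the two blue racks are look-alikes.

```bash
cat >h.py <<'E'
import numpy as np
from workcell import vision
def ray(c,u,v,z,K=None,T=None):
    k=vision.calibration(c) if K is None else None
    K=np.array(k['intrinsics']) if K is None else K; T=np.array(k['camera_from_world']) if T is None else T
    R,t=T[:3,:3],T[:3,3]; o=-R.T@t; d=R.T@np.linalg.inv(K)@[u,v,1]
    return o+d*(z-o[2])/d[2]
E
python3 - <<'E'
from h import *
import cv2
for n,(u,v,z) in dict(o=(282,232,.054),l=(345,231,.054),bottle=(289,178,.088),tube=(290,280,.049),timer=(340,287,.017)).items(): print(n,ray("top",u,v,z).round(3))
im=cv2.imread('pics/top0.png')[205:260,255:375]
cv2.imwrite('pics/c.png',cv2.resize(im,None,fx=6,fy=6,interpolation=cv2.INTER_CUBIC))
k=vision.calibration("wrist");print(np.round(k['camera_from_world'],3),k['intrinsics'])
E
```

```text
o [0.504 0.216 0.054]
l [0.506 0.097 0.054]
bottle [0.601 0.202 0.088]
tube [0.415 0.199 0.049]
timer [0.402 0.105 0.017]
[[ 0.39  -0.921  0.001 -0.726]
 [-0.878 -0.372  0.301 -0.035]
 [-0.277 -0.118 -0.954  0.392]
 [ 0.     0.     0.     1.   ]] [[343.87532276   0.         317.47495449]
 [  0.         343.87532276 195.46633017]
 [  0.           0.           1.        ]]
```

View pics/c.png

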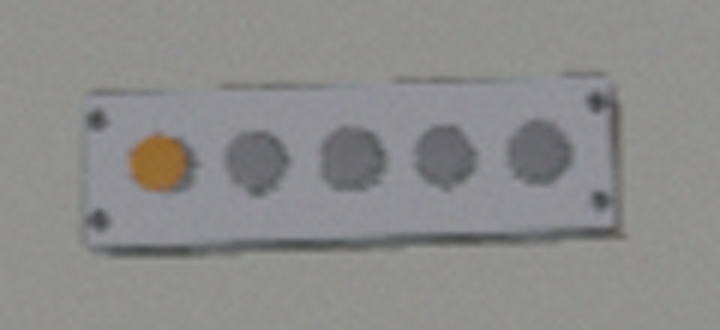

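>>> {"api": "servo_tool", "payload": {
  "rows": [
    [1, [45, -11, 0], 0],
    [1, [45, -11, 0], 0],
    [1, [45, -11, 0], 0],
    [1, [45, -11, 0], 0],
    [1, [45, -12, 0], 0],
    [1, [45, -12, 0], 0]
  ]
}}

```text
time_s: 1.2
tool_pos: [0.5063, -0.4984, 0.2188]
ee_rot: [0.0, 0.98, 0.199, 0.0]
force: [-0.2, -0.9, 0.0]
finger_gap: 0.531
gripper_force: 0.0
```

>>> {"api": "servo_tool", "payload": {
  "rows": [
    [1, [0, 0, 0], -0.148],
    [1, [0, 0, 0], -0.148],
    [1, [0, 0, 0], -0.148],
    [1, [0, 0, 0], -0.148],
    [1, [0, 0, 0], -0.148],
    [1, [0, 0, 0], -0.148],
    [1, [0, 0, 0], -0.148],
    [1, [0, 0, 0], -0.148],
    [1, [0, 0, 0], 0]
  ]
}}

```text
time_s: 2.1
tool_pos: [0.5046, -0.4999, 0.2185]
ee_rot: [-0.0, 0.702, 0.713, 0.0]
force: [-0.0, 0.2, 0.9]
finger_gap: 0.009
gripper_force: 0.0
```

>>> {"api": "servo_tool", "payload": {
  "rows": [
    [1, [50, 0, 0], 0],
    [1, [50, 0, 0], 0],
    [1, [50, 0, 0], 0],
    [1, [50, 0, 0], 0],
    [1, [50, 0, 0], 0],
    [1, [50, 0, 0], 0],
    [1, [50, 0, 0], 0],
    [1, [50, 0, 0], 0],
    [1, [50, 0, 0], 0],
    [1, [50, 0, 0], 0],
    [1, [50, 0, 0], 0],
    [1, [50, 0, 0], 0]
  ]
}}

```text
time_s: 3.3
tool_pos: [0.4963, 0.1023, 0.219]
ee_rot: [0.0, 0.704, 0.71, 0.0]
force: [1.1, 0.4, 0.1]
finger_gap: 0.005
gripper_force: 0.0
```

>>> {"api": "servo_tool", "payload": {
  "rows": [
    [1, [40, 0, 20], 0],
    [1, [30, 0, 20], 0],
    [1, [0, 0, 0], 0],
    [1, [0, 0, 0], 0]
  ]
}}

```text
time_s: 3.7
tool_pos: [0.4952, 0.1707, 0.1783]
ee_rot: [-0.0, 0.703, 0.712, -0.001]
force: [1.0, -0.1, 0.3]
finger_gap: 0.005
gripper_force: 0.0
```

```bash
python3 - <<'E'
from h import *
from workcell import telemetry
import cv2,json
s=telemetry.observe();print(s['time_s'],s['tool_pos'],s['ee_rot'],s['force'],s['qpos'])
k=vision.calibration("wrist");im=vision.read_camera("wrist");cv2.imwrite("pics/w1.png",im[:,:,::-1])
json.dump({a:np.array(b).tolist() for a,b in k.items()},open('w1.json','w'))
for t in("rack","top1","top2"):print(t,[([round(x) for x in d['rect']],round(d['p'],2)) for d in vision.look_for("wrist",t)[:6]])
E
```

```text
3.7 [0.49517721 0.17074289 0.17832354] [-1.87658403e-04  7.02673717e-01  7.11512012e-01 -5.18326595e-04] [ 1.04597394 -0.11390472  0.33686694] [-0.14582155  0.4412223  -0.40324133  2.07952596  0.27254006  0.67161846
 -0.71708001]
rack [([299, 104, 362, 274], 0.88), ([313, 361, 322, 392], 0.53)]
top1 [([324, 221, 341, 239], 0.75), ([318, 121, 340, 142], 0.62), ([314, 377, 325, 390], 0.43)]
top2 [([324, 221, 341, 239], 0.75), ([318, 121, 340, 142], 0.62), ([314, 377, 325, 390], 0.43)]
```

View pics/w1.png

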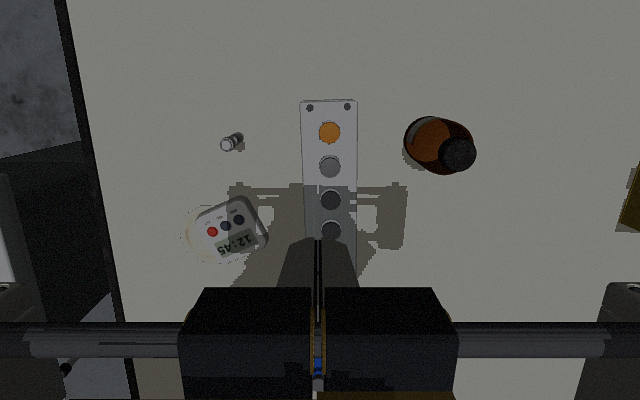

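The wrist view shows the row of stoppers running down the image: orange at (329,132), then (330,166), (331,200) and (331,231). The fingertips are near (318,240).

```bash
python3 - <<'E'
from h import *
import cv2,json
k=json.load(open('w1.json'));K=np.array(k['intrinsics']);T=np.array(k['camera_from_world'])
im=cv2.imread('pics/w1.png');m=cv2.inRange(im,(0,80,170),(90,200,255));m[:100]=0;m[160:]=0;m[:,:300]=0;m[:,360:]=0
mo=cv2.moments(m,True);print(mo['m00'],mo['m10']/mo['m00'],mo['m01']/mo['m00'])
for u,v in((mo['m10']/mo['m00'],mo['m01']/mo['m00']),(330,166),(331,200),(331,231)):print(ray('',u,v,.055,K,T).round(4))
p=T@[.4952,.1707,.1783,1];q=K@p[:3];print('tcp px',q[:2]/q[2])
for u,v in((281.6,232.1),(297.8,231.9),(313.7,231.4),(329.2,230.8),(345,230.5)):print('top',ray('top',u,v,.055).round(4))
E
```

```text
Traceback (most recent call last):
ZeroDivisionError: float division by zero
```

```bash
python3 - <<'E'
from h import *
import cv2,json
k=json.load(open('w1.json'));K=np.array(k['intrinsics']);T=np.array(k['camera_from_world'])
for u,v in((329.3,132),(330,166),(331,200),(331,231)):print(ray('',u,v,.055,K,T).round(4))
p=T@[.4952,.1707,.1783,1];q=K@p[:3];print('tcp px',q[:2]/q[2])
for u,v in((281.6,232.1),(297.8,231.9),(313.7,231.4),(329.2,230.8),(345,230.5)):print('top',ray('top',u,v,.055).round(4))
E
```

```text
[0.5041 0.2185 0.055 ]
[0.5053 0.1895 0.055 ]
[0.5069 0.1588 0.055 ]
[0.5076 0.129  0.055 ]
tcp px [318.26628626 251.24708153]
top [0.5035 0.2164 0.055 ]
top [0.504  0.1859 0.055 ]
top [0.5051 0.156  0.055 ]
top [0.5064 0.1267 0.055 ]
top [0.5071 0.0968 0.055 ]
```

>>> {"api": "servo_tool", "payload": {
  "rows": [
    [1, [24, 5, 30], -0.02],
    [1, [23, 4, 30], 0],
    [1, [0, 0, 30], 0],
    [1, [0, 0, 15], 0],
    [1, [0, 0, 0], 0],
    [1, [0, 0, 0], 0]
  ]
}}

```text
time_s: 4.5
tool_pos: [0.5039, 0.2169, 0.0742]
ee_rot: [0.0, 0.696, 0.718, 0.0]
force: [-0.4, -1.1, -0.1]
finger_gap: 0.006
gripper_force: 0.0
```

```bash
python3 - <<'E'
from h import *
from workcell import telemetry
import cv2
s=telemetry.observe();print(s['time_s'],s['tool_pos'],s['ee_rot'],s['force'])
im=vision.read_camera("wrist")[:,:,::-1]
k=vision.calibration("wrist");q=np.array(k['intrinsics'])@(np.array(k['camera_from_world'])@[*s['tool_pos'],1])[:3];print(q[:2]/q[2])
im2=vision.read_camera("scene")[180:280,270:430,::-1]
a=cv2.resize(im[150:400,170:490],None,fx=2,fy=2)[:300];b=cv2.resize(im2,(480,300))
cv2.imwrite("pics/w2.png",np.vstack([np.hstack([b,np.zeros((300,160,3),np.uint8)]),a]))
E
```

```text
4.5 [0.5039107  0.21685144 0.07419747] [1.59538586e-04 6.95607539e-01 7.18421964e-01 8.73844778e-05] [-0.40463659 -1.05580048 -0.07856726]
[317.74108399 251.230023  ]
```

View pics/w2.png

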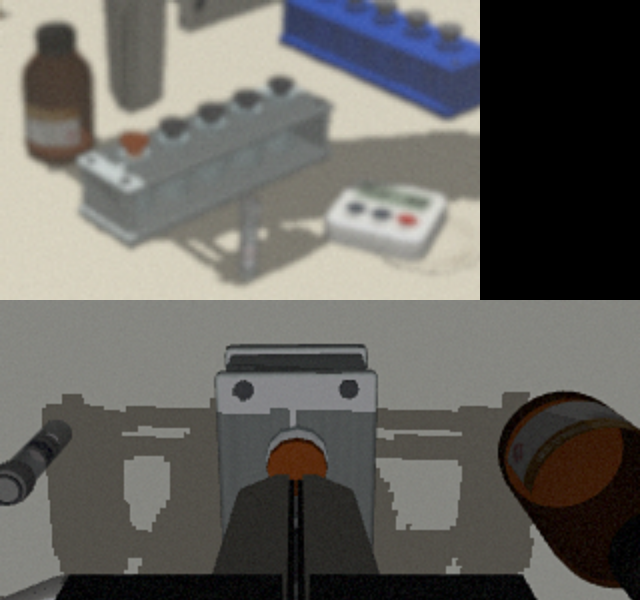

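The fingers sit centred over the orange stopper at (297,455) in the crop, so I'm pressing now in small steps.

>>> {"api": "servo_tool", "payload": {
  "rows": [
    [1, [0, 0, 8], 0],
    [1, [0, 0, 7], 0],
    [1, [0, 0, 2], 0],
    [1, [0, 0, 1], 0],
    [1, [0, 0, 1], 0],
    [1, [0, 0, 1], 0],
    [1, [0, 0, 0], 0],
    [1, [0, 0, 0], 0]
  ]
}}

```text
time_s: 5.4
tool_pos: [0.5035, 0.2177, 0.0536]
ee_rot: [-0.0, 0.695, 0.719, 0.0]
force: [-0.1, 0.3, -0.1]
finger_gap: 0.006
gripper_force: 0.0
```

>>> {"api": "servo_tool", "payload": {
  "rows": [
    [1, [0, 0, 1], 0],
    [1, [0, 0, 1], 0],
    [1, [0, 0, 0], 0]
  ]
}}

```text
time_s: 5.7
tool_pos: [0.5036, 0.2177, 0.0516]
ee_rot: [0.0, 0.695, 0.719, 0.0]
force: [-0.3, -0.7, 1.8]
finger_gap: 0.004
gripper_force: 1.0
```

>>> {"api": "servo_tool", "payload": {
  "rows": [
    [1, [0, 0, 1], 0],
    [1, [0, 0, 0], 0]
  ]
}}

```text
time_s: 5.9
tool_pos: [0.5036, 0.2177, 0.0506]
ee_rot: [0.0, 0.695, 0.719, 0.0]
force: [-0.0, -0.2, 1.4]
finger_gap: 0.005
gripper_force: 1.1
```

>>> {"api": "servo_tool", "payload": {
  "rows": [
    [1, [0, 0, 0.7], 0],
    [1, [0, 0, 0], 0]
  ]
}}

```text
time_s: 6.1
tool_pos: [0.5036, 0.2177, 0.0503]
ee_rot: [0.0, 0.695, 0.719, 0.0]
force: [-1.1, -0.4, 8.2]
finger_gap: 0.003
gripper_force: 4.3
```

>>> {"api": "servo_tool", "payload": {
  "rows": [
    [1, [0, 0, 0.5], 0],
    [1, [0, 0, 0], 0]
  ]
}}

```text
time_s: 6.3
tool_pos: [0.5036, 0.2177, 0.0502]
ee_rot: [0.0, 0.695, 0.719, 0.0]
force: [-2.2, -0.4, 15.8]
finger_gap: 0.004
gripper_force: 7.3
```

>>> {"api": "servo_tool", "payload": {
  "rows": [
    [1, [0, 0, -11], 0],
    [1, [-15, 0, 0], 0],
    [1, [-15, 0, 0], 0],
    [1, [0, 0, 0], 0],
    [1, [0, 0, 4], 0],
    [1, [0, 0, 2], 0],
    [1, [0, 0, 1], 0],
    [1, [0, 0, 1], 0],
    [1, [0, 0, 1], 0],
    [1, [0, 0, 1], 0],
    [1, [0, 0, 0.5], 0],
    [1, [0, 0, 0], 0]
  ]
}}

```text
time_s: 7.5
tool_pos: [0.5044, 0.1876, 0.0503]
ee_rot: [0.0, 0.695, 0.719, 0.0]
force: [-0.3, -3.1, 9.6]
finger_gap: 0.004
gripper_force: 4.6
```

>>> {"api": "servo_tool", "payload": {
  "rows": [
    [1, [0, 0, 0.5], 0],
    [1, [0, 0, 0], 0]
  ]
}}

```text
time_s: 7.7
tool_pos: [0.5045, 0.1876, 0.0502]
ee_rot: [0.0, 0.695, 0.719, 0.0]
force: [-1.5, -4.3, 15.9]
finger_gap: 0.006
gripper_force: 7.8
```

Same signature at the hard stop. On to the third.

>>> {"api": "servo_tool", "payload": {
  "rows": [
    [1, [0, 0, -11], 0],
    [1, [-15, 0, 0], 0],
    [1, [-15, 0, 0], 0],
    [1, [0, 0, 0], 0],
    [1, [0, 0, 4], 0],
    [1, [0, 0, 2], 0],
    [1, [0, 0, 1], 0],
    [1, [0, 0, 1], 0],
    [1, [0, 0, 1], 0],
    [1, [0, 0, 1], 0],
    [1, [0, 0, 1], 0],
    [1, [0, 0, 0], 0]
  ]
}}

```text
time_s: 8.9
tool_pos: [0.5055, 0.1575, 0.0502]
ee_rot: [0.0, 0.695, 0.719, 0.0]
force: [-2.5, -3.6, 15.9]
finger_gap: 0.005
gripper_force: 7.9
```

>>> {"api": "servo_tool", "payload": {
  "rows": [
    [1, [0, 0, -11], 0],
    [1, [-15, 0, 0], 0],
    [1, [-15, 0, 0], 0],
    [1, [0, 0, 0], 0],
    [1, [0, 0, 4], 0],
    [1, [0, 0, 2], 0],
    [1, [0, 0, 1], 0],
    [1, [0, 0, 1], 0],
    [1, [0, 0, 1], 0],
    [1, [0, 0, 1], 0],
    [1, [0, 0, 1], 0],
    [1, [0, 0, 0], 0]
  ]
}}

```text
time_s: 10.1
tool_pos: [0.5064, 0.1275, 0.0502]
ee_rot: [0.0, 0.695, 0.719, 0.0]
force: [-2.9, -3.2, 16.4]
finger_gap: 0.008
gripper_force: 8.0
```

>>> {"api": "servo_tool", "payload": {
  "rows": [
    [1, [0, 0, -11], 0],
    [1, [-15, 0, 0], 0],
    [1, [-15, 0, 0], 0],
    [1, [0, 0, 0], 0],
    [1, [0, 0, 4], 0],
    [1, [0, 0, 2], 0],
    [1, [0, 0, 1], 0],
    [1, [0, 0, 1], 0],
    [1, [0, 0, 1], 0],
    [1, [0, 0, 1], 0],
    [1, [0, 0, 1], 0],
    [1, [0, 0, 0], 0]
  ]
}}

```text
time_s: 11.3
tool_pos: [0.5075, 0.0976, 0.0502]
ee_rot: [0.0, 0.695, 0.719, 0.0]
force: [-3.0, -3.5, 16.4]
finger_gap: 0.002
gripper_force: 8.1
```

All five read the same at the stop. Moving clear and taking a look.

>>> {"api": "servo_tool", "payload": {
  "rows": [
    [1, [0, 0, -15], 0],
    [1, [0, 0, -45], 0],
    [1, [0, 0, -45], 0],
    [1, [-45, 0, -20], 0],
    [1, [-50, 0, 0], 0],
    [1, [-50, 0, 0], 0],
    [1, [-50, 0, 0], 0],
    [1, [0, 0, 0], 0],
    [1, [0, 0, 0], 0]
  ]
}}

```text
time_s: 12.2
tool_pos: [0.514, -0.0981, 0.1741]
ee_rot: [-0.0, 0.696, 0.718, 0.0]
force: [1.1, 0.8, -0.5]
finger_gap: 0.007
gripper_force: 0.0
```

```bash
python3 - <<'E'
from h import *
from workcell import telemetry
import cv2
s=telemetry.observe();print(s['time_s'],s['tool_pos'],s['qd'].round(3))
a=vision.read_camera("scene")[180:280,270:430,::-1];b=vision.read_camera("top")[160:310,250:390,::-1]
cv2.imwrite("pics/e.png",np.hstack([cv2.resize(a,(480,300),interpolation=2),cv2.resize(b,(280,300))]))
E
```

```text
12.2 [ 0.51398573 -0.09811045  0.17411137] [-0.046 -0.003 -0.028  0.006 -0.004 -0.    -0.009]
```

View pics/e.png

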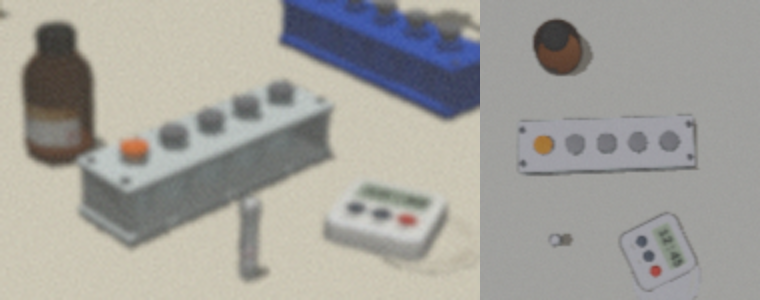

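The rack, with its five stoppers from (134,148) to (281,92), stands where it was, the stoppers are all down, and the bottle, tube and timer are undisturbed.

```bash
python3 -c "from workcell import finish_job; print(finish_job())"
```

```text
the job is handed in; nothing more can be done
None
```

All five stoppers were pressed to their hard stop in one pass from orange to the far end, with a last reading of about 16 N on each; the final pictures show the rack, bottle, tube and timer where they stood, and the job is handed in (no verdict was returned).

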